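# Hold the brass bracket in the corner of the stamping jig

### The arm

A 6-joint arm with a two-finger parallel gripper is mounted at the origin on the work surface. World frame = base frame: x ahead of the robot, y to its left, z up, the work surface at z = 0. Lengths are in mm, angles in rad, forces in N, time in s.
With the tool pointing down it reaches from about 325 to 850 mm from the base axis. Payload 15.5 kg.
Tool frame: the origin (TCP) lies midway between the tips of the shut fingers; the grasp point (between the pads) lies robot.tcp_to_grasp behind it (robot.tcp_to_grasp is the distance from the TCP to the grasp point, in mm); z points along the fingers, y is the line along which they close (so a half turn about z gives the same grasp; the last joint's range is limited). The gripper opens to 91 mm and grips with 3 to 60 N. Pads are 32 mm wide; open, the fingers measure 118 mm over their backs; the gripper's body (76 mm by 178 mm) begins 60 mm behind the grasp point.
Start: joints at [-1.327, 0.494, 1.345, -0, 1.302, -0.096], TCP at [208.313, -589.264, 213.915] pointing down, gripper open.
Joint ranges: [-2.91, 2.91], [-0.82, 2.16], [0.22, 2.67], [-1.22, 4.37], [0.12, 2.79], [-3.08, 3.08]. Speed limits (rad/s): [1.89, 1.89, 2.57, 3.01, 3.01, 3.01].

### API

Orientations are given as a unit quaternion [w, x, y, z].
In Python, from cell import robot, planner, viewer, finder, readout gives the robot as it stands. Calls block until the motion is done:
- robot.reach(position, orientation): joint-space move of the TCP to a pose.
- robot.move_linear(position, rotation=None, feed=150): straight line of the TCP; rotation=None keeps the orientation; feed is the mean speed in mm/s.
- robot.goto_joints(angles): joint-space move.
- robot.grip(opening, grip_force=None): opening from 0.0 (shut) to 1.0 (fully open); grip_force is the grip in N (None keeps the last); returns when the fingers have stopped.
- robot.wait(seconds).
- planner.solve_ik(position, orientation): joint angles nearest the present ones, or None.
- viewer.grab_frame(name): name is "scene" or "top" or "wrist"; returns (picture, depth): 480x640x3 uint8, blue, green, red; 480x640 float32, mm along the optical axis (not along the pixel's ray), 0 where there is no reading.
- viewer.camera_model(name): a dict with "K" (3x3 intrinsics, pixels), "k1" (the pictures are not rectified: a ray, as slopes to the right and down, at radius r is drawn at 1 + k1 r^2 times it, then the intrinsics apply), "eye" and "orientation" of the camera in the world. Camera axes: x right, y down, z forward; pixel columns grow to the right and rows downward; lengths in mm; the calibration is good to about 2 mm. A picture is of the moment at which its call begins: read the wrist's pose just before it. camera_model takes no time and is no camera call; for the wrist camera it gives the pose at the moment of the call.
A pose or a line that the arm cannot do raises robot.PlanningError and nothing moves.
- robot.sign_off(): hands the job in; it is judged then, once.
Trained networks look in the newest picture that a camera, given by its name, has taken for a name from the list of things; names that differ only in an ending like _2 or _b are one class to them, and where a whole thing is asked for, a point or a joint stands for the part that bears it (a point fixed in the world has none). Each returns a list of dicts, best first, with "score" (0 to 1); they miss things now and then, are a little off and sometimes report something else, mostly with a low value. They report only what shows in the picture. A call takes as long as a camera call. They do not tell look-alikes from the thing itself.
- finder.masks_of(thing, camera): "region" (480x640 bool, what is visible of it) and "rect" ([left, top, right, bottom] in pixels, round what is visible of it).
Readings, each from a call of its own:
- readout.read_time(): time.
- readout.read_joints(): joint angles.
- readout.read_dq(): joint speeds.
- readout.read_tau(): joint torques, N m.
- readout.read_eef_pos(): TCP position.
- readout.read_tool_rot(): TCP orientation.
- readout.read_wrist_force(): force on the tool from outside, world axes, zero at the start.
- readout.read_wrist_torque(): the same for the moment, N m.
- readout.read_gripper_width(): opening from 0.0 (shut) to 1.0 (fully open).
- readout.read_finger_force(): force on a finger pad.
Only numpy, scipy, OpenCV 4.12 (cv2) and the standard library are available. Lean on these libraries where they do the work, as an engineer would, in place of code of your own. Each camera call takes 0.05 s, during which the arm holds its last target. There are 200 camera calls.

### The job

Lift the brass bracket out of the blue tray and set it foot down on the steel plate of the corner jig, its long side along the long fence, then press it into the corner so that its foot bears firmly and flush on both fences at once. Finish while still holding it pressed there, as you would for the stamping blow: do not let go. Leave the other parts in the tray and everything else on the bench where it is.

Things in the scene. Friction and masses are not known exactly. Their poses are not given: they have to be found in the camera images.
- bracket: brass upside-down-T bracket, 0.5 to 0.65 kg: foot 64 (x) x 48 (y) x 14 (z) mm; upright web 64 (x) x 12 (y) mm along its middle, z = 14 to 54 mm. Origin: centre of the foot's underside; x along the web (long side), z up; a half turn about z changes nothing. Starts foot down in the tray at any angle. Pinch the web across its 12 mm; tray walls may be 50 mm from its centre: open only about 40 mm
- tray: the open blue metal tray, 210 (x) x 160 (y) x 36 mm high, walls and floor 4 mm thick, fixed to the bench. Origin: centre of its underside. Tray and jig stand one on the left and one on the right, either way round
- jig: the corner jig, fixed to the bench: a dark steel plate 170 (x) x 130 (y) x 8 mm with two pale aluminium fences, both 12 mm high above the plate. Origin: centre of the plate's underside; x along the long fence, z up. The +y edge bears the long fence, the -x end the short fence. The plate is not slippery: a part pressed down hard on it sticks before it reaches the fences
- corner (a point): inner corner of the jig on the plate's upper face (8 mm above the bench), where the fences' inner faces meet; axes as the jig's: +x runs along the long fence's inner face, -y along the short fence's, both away from the corner. The fully seated bracket has its origin at (32, -24, 0) mm in this frame, its x parallel to this x (either way round)
- long_fence: the jig's long fence, 160 x 14 x 12 mm, rigid; origin: centre of its underside; its inner face looks to the jig's -y
- short_fence: the jig's short fence, 14 x 90 x 12 mm, rigid; origin: centre of its underside; its inner face looks to the jig's +x
- bushing: a loose steel ring in the tray, 36 mm across, 14 mm high; origin: centre of its underside. Stays in the tray
- offcut: a loose copper bar in the tray, 16 x 60 (y) x 12 mm; origin: centre of its underside. Stays in the tray
- hammer: a hammer with a wooden handle lying at the far side; bystander
- rivet_jar: an amber glass jar, 56 mm across, 60 mm high, at the far side; bystander
- mallet: a wooden mallet head standing on end, 64 mm across, 70 mm high, at the right; bystander
- bench_block: a steel block 75 x 75 x 24 mm at the left; bystander
- screwdriver: a red-handled screwdriver lying at the right; bystander
Not all that is in view belongs to the job. What is shaped like the bracket but green is not meant.

How it is judged (in metres and radians):
On the way:
1. the bracket is lifted clear of the tray in the fingers (z of bracket in the frame of tray above 0.05 m and contact force between bracket and the fingers above 1 N and contact force between bracket and tray below 0.05 N), for 0.1 s.
At the end, for the whole second after the job is handed in: Bracket foot down on the plate, within 3 mm of fully seated on each axis, square and upright within 0.05 rad, still, pressing each fence with over 1.5 N, fingers still bearing on it with over 2 N; bushing and offcut in the tray; no bystander moved over 30 mm (x of bracket in the frame of corner between 0.029 and 0.035 m and y of bracket in the frame of corner between -0.027 and -0.021 m and z of bracket in the frame of corner between -0.003 and 0.003 m and angle between the x axis of bracket and the x axis of corner, either way round below 0.05 rad and angle between bracket's own z axis and vertical below 0.05 rad and contact force between bracket and long_fence above 1.5 N and contact force between bracket and short_fence above 1.5 N and contact force between bracket and the fingers above 2 N and linear speed of bracket below 0.01 m/s and x of bushing in the frame of tray between -0.105 and 0.105 m and y of bushing in the frame of tray between -0.08 and 0.08 m and z of bushing in the frame of tray between -0.005 and 0.03 m and x of offcut in the frame of tray between -0.105 and 0.105 m and y of offcut in the frame of tray between -0.08 and 0.08 m and z of offcut in the frame of tray between -0.005 and 0.03 m and distance of each of hammer, rivet_jar, mallet, bench_block, screwdriver from where it was at the start of the episode below 0.03 m); the arm keeps its last pose, push and grip.
It fails at once if a bystander on the bench is pushed away (more than 30 mm) (distance of any of hammer, rivet_jar, mallet, bench_block, screwdriver from where it was at the start of the episode above 0.03 m).
It also fails if it takes over 45 s, if anything falls off the work surface, if the arm or the gripper's body presses on something with over 40 N, if the wrist force passes 120 N, or if a joint passes its speed limit or range.

## Working session

There is one attempt and no reset: what is moved stays moved. The work goes in short steps, each a Python script; the robot and the scene stay as the last script left them, time stands still between calls to the robot, and variables do not carry over. Pictures are saved under pics/ and viewed, at most 10 in all, crops included, and the job is handed in when it is done.

```bash
ls; mkdir -p pics; cat > h.py <<'E'
import numpy as np, cv2
from scipy.spatial.transform import Rotation as R
from cell import robot, planner, viewer, finder, readout
def rot(q): return R.from_quat([q[1],q[2],q[3],q[0]]).as_matrix()
def pts(cam,px,depth,m=None):
    """pixels (n,2) u,v with depth (n,) -> world"""
    m=m or viewer.camera_model(cam)
    K=np.array(m["K"]);px=np.asarray(px,float)
    d=(px-K[[0,1],2])/K[[0,1],[0,1]]
    s=d.copy()
    for _ in range(20): s=d/(1+m["k1"]*(s**2).sum(1,keepdims=True))
    c=np.c_[s,np.ones(len(s))]*np.asarray(depth)[:,None]
    o=m["orientation"]; M=np.array(o) if np.shape(o)==(3,3) else rot(o)
    return c@M.T+np.array(m["eye"])
def region_pts(cam,reg,D,m=None):
    v,u=np.nonzero(reg&(D>0)); return pts(cam,np.c_[u,v],D[v,u],m)
E
python3 - <<'E'
from h import *
for c in("top","scene"):
    print(c,viewer.camera_model(c))
    I,D=viewer.grab_frame(c); cv2.imwrite(f"pics/{c}0.png",I); np.save(f"{c}0.npy",D)
    for t in("bracket","tray","jig","bushing","offcut","long_fence","short_fence"):
        for r in finder.masks_of(t,c)[:3]:
            P=region_pts(c,r["region"],D); print(t,round(r["score"],2),r["rect"],r["region"].sum(),np.median(P,0).round(1) if len(P) else None, np.percentile(P[:,2],[5,95]).round(1) if len(P) else None)
print(robot.tcp_to_grasp,readout.read_time(),readout.read_tool_rot())
E
```

```text
pics
top {'K': array([[450.14191935,   0.        , 315.20811777],
       [  0.        , 450.14191935, 235.15536955],
       [  0.        ,   0.        ,   1.        ]]), 'k1': 0.015795429150108967, 'eye': array([ 443.65260671,   -7.06945487, 1385.97553538]), 'orientation': array([-0.02723498,  0.70790571, -0.70488283,  0.03560823])}
bracket 0.8 [428.9, 211.0, 453.6, 231.6] 352 [ 609.8 -403.7   15.7] [ 6.7 55.1]
bracket 0.72 [376.9, 311.5, 397.0, 330.8] 343 [ 308.6 -233.9   14.7] [ 8.5 55.3]
bracket 0.64 [311.3, 224.9, 331.0, 245.2] 317 [569.4 -39.8  14.9] [ 9.  55.1]
tray 0.71 [345.1, 217.2, 413.6, 299.2] 3338 [ 500.8 -223.3    3.7] [-1.6 34.5]
tray 0.29 [209.7, 240.2, 259.9, 298.3] 2371 [462.2 221.3   7.5] [ 2.1 20.4]
jig 0.73 [211.8, 239.3, 256.0, 298.8] 2371 [462.  221.3   7.6] [ 2.3 20.4]
jig 0.33 [262.1, 132.5, 306.9, 212.6] 860 [742.3  63.4  22.3] [ 9.9 28. ]
bushing 0.62 [354.9, 267.3, 366.1, 280.5] 82 [ 451.1 -159.6   16.3] [ 3.4 21.1]
offcut 0.17 [474.4, 288.8, 511.6, 314.7] 301 [ 369.2 -565.8   21.3] [10.2 27.1]
long_fence 0.68 [245.3, 245.4, 257.3, 297.2] 257 [462.  167.2 
[... 923 characters left out ...]
 136.6, 409.3] 1228 [ 637.3 -522.4   67.9] [12.8 71.5]
bushing 0.64 [419.4, 138.0, 445.5, 163.5] 569 [540.3 497.4  22. ] [ 4.7 25.5]
bushing 0.61 [217.0, 243.6, 231.3, 257.0] 147 [ 456.5 -158.4   14.8] [ 4.7 19.2]
offcut 0.45 [183.5, 251.6, 211.5, 262.8] 192 [ 429.6 -224.5   13.9] [ 5.3 17.4]
long_fence 0.86 [309.3, 177.5, 356.4, 208.5] 338 [468.  168.1  17.7] [ 8.3 21.4]
long_fence 0.61 [199.3, 264.2, 231.0, 300.8] 717 [ 530.3 -239.7   22.4] [ 6.3 57.9]
short_fence 0.51 [353.1, 189.4, 377.8, 204.3] 174 [541.1 223.4  18.2] [ 9.1 21.5]
short_fence 0.32 [262.4, 329.0, 287.3, 364.4] 743 [ 749.5 -231.1   57.6] [14.5 61.8]
18.8 0.8 [-7.91015349e-06  9.85600984e-01  1.69087848e-01 -6.90769116e-06]
```

```bash
python3 - <<'E'
import cv2,numpy as np
t=cv2.imread("pics/top0.png");s=cv2.imread("pics/scene0.png")
a=cv2.resize(t[190:340,190:470],(800,429),interpolation=cv2.INTER_CUBIC)
cv2.imwrite("pics/topc.png",a); cv2.imwrite("pics/scenec.png",s)
E
```

```text
(no output)
```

View pics/topc.png

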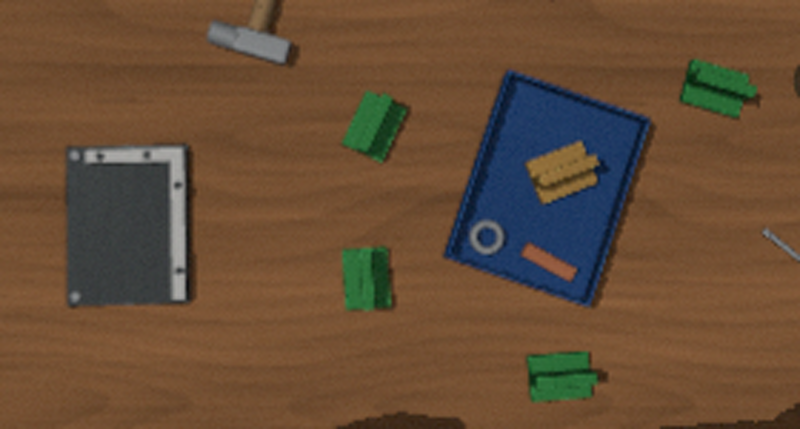

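View pics/scene0.png

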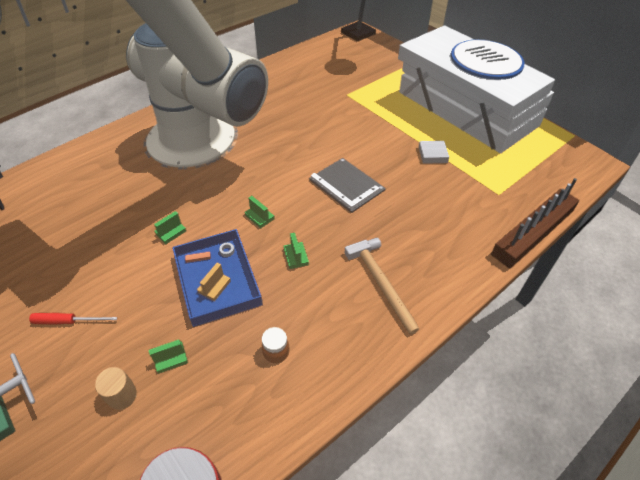

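The list of things the bracket could be confused with, in top-view pixels: the brass T in the tray at (387,250), and four green T look-alikes at (440,221), (386,321), (321,235) and (318,287). I choose the brass one in the blue tray. The jig is on the left with yaw of about 180°: its long fence is at y≈167 and its short fence at x≈537. Next I check both up close with the wrist camera.

```bash
cat >> h.py <<'E'
def down(psi):
    c,s=np.cos(psi),np.sin(psi)
    q=R.from_matrix(np.array([[c,s,0],[s,-c,0],[0,0,-1.]])).as_quat(); return [q[3],q[0],q[1],q[2]]
def rect(P):
    (cx,cy),(w,h),a=cv2.minAreaRect(P[:,:2].astype(np.float32)); a=np.deg2rad(a)
    if h>w: w,h,a=h,w,a+np.pi/2
    return np.round([cx,cy,w,h,(a+np.pi/2)%np.pi-np.pi/2],3)
E
cat > look.py <<'E'
from h import *
import sys
def look(n,things):
    m=viewer.camera_model("wrist"); I,D=viewer.grab_frame("wrist"); cv2.imwrite(f"pics/{n}.png",I)
    np.savez(f"{n}.npz",I=I,D=D,**{k:np.array(v) for k,v in m.items()})
    print(n,np.round(m["eye"],1),readout.read_eef_pos(),readout.read_tool_rot())
    for t in things:
        for r in finder.masks_of(t,"wrist")[:2]:
            P=region_pts("wrist",r["region"],D,m)
            if not len(P): continue
            z=P[:,2]; print(t,round(r["score"],2),r["rect"],r["region"].sum(),"med",np.median(P,0).round(1),"z",np.percentile(z,[2,25,50,75,98]).round(1))
            if r["score"]>.4: np.save(f"{n}_{t}_{round(r['score']*100)}.npy",P)
E
python3 - <<'E'
from look import *
robot.reach([500,-235,340],down(1.89)); print(readout.read_joints())
look("b1",["bracket"])
robot.move_linear([520,-255,290]); look("b2",["bracket","tray","offcut"])
robot.reach([480,215,340],down(np.pi)); print(readout.read_joints())
look("j1",["jig","long_fence","short_fence"])
robot.move_linear([500,195,300]); look("j2",["jig","long_fence","short_fence"])
print(readout.read_time())
a=np.hstack([cv2.resize(cv2.imread(f"pics/{n}.png"),(400,300)) for n in("b1","j1")]);b=np.hstack([cv2.resize(cv2.imread(f"pics/{n}.png"),(400,300)) for n in("b2","j2")])
cv2.imwrite("pics/m.png",np.vstack([a,b]))
E
```

```text
[-5.48826637e-01  2.90782197e-01  1.32759689e+00 -2.19206406e-04
  1.52371529e+00 -8.66225880e-01]
b1 [ 479.9 -172.9  511.9] [ 499.6214871  -235.82136513  339.57721783] [-3.28887495e-04  5.86513078e-01  8.09939681e-01 -1.20097354e-04]
bracket 0.98 [335.3, 325.7, 375.8, 357.3] 781 med [ 607.9 -416.6   46.9] z [ 9.  18.1 46.9 55.5 56.9]
bracket 0.86 [317.9, 175.6, 353.0, 234.1] 1726 med [ 521.4 -237.8   20.1] z [17.  19.3 20.1 58.6 60.8]
b2 [ 500.  -192.2  462.5] [ 520.04316761 -255.06220754  290.75844299] [3.48022576e-04 5.85820985e-01 8.10440406e-01 3.46897007e-05]
bracket 0.84 [324.3, 328.2, 371.3, 357.3] 926 med [ 607.7 -414.6   45.3] z [13.9 17.5 45.3 55.3 56.9]
bracket 0.78 [130.4, 97.2, 180.9, 157.2] 2666 med [ 313.8 -234.2   27.3] z [ 5.5 15.6 27.3 54.2 56.7]
tray 0.63 [207.1, 51.7, 430.6, 271.4] 22107 med [ 499.3 -213.4    5.9] z [ 3.8  5.1  5.9  7.1 38. ]
offcut 0.96 [233.4, 131.4, 276.2, 173.8] 683 med [ 428.1 -224.8   17.5] z [14.8 16.8 17.5 18.  19.2]
[ 3.06178976e-01  2.48406621e-01  1.38717754e+00 -2.35263353e-04
  1.50614111e+00 -1.26301706e+00]
j1 [414.6 213.9 512.1] [
[... 246 characters left out ...]
] 1282 med [463.2 169.3  21.5] z [10.6 20.8 21.5 22.2 23.5]
short_fence 0.96 [297.2, 224.5, 360.0, 240.5] 697 med [537.5 225.   21.4] z [11.5 20.6 21.4 22.1 23.6]
short_fence 0.71 [34.2, 161.7, 61.4, 189.9] 574 med [ 452.4 -157.9   18.7] z [ 6.8 14.5 18.7 19.8 21.4]
j2 [434.3 194.5 472.4] [500.07413004 195.22432832 300.6621866 ] [2.35559463e-04 1.55019927e-04 9.99999947e-01 1.60803335e-04]
jig 0.87 [289.1, 95.4, 397.4, 237.0] 14275 med [459.7 224.    9.7] z [ 7.6  9.   9.7 10.6 22.6]
long_fence 0.76 [291.8, 104.6, 305.9, 233.8] 1651 med [462.4 169.1  21.5] z [ 9.3 20.9 21.5 22.2 23.4]
short_fence 0.88 [306.9, 221.2, 376.1, 234.2] 836 med [537.7 223.8  21.5] z [11.7 20.7 21.5 22.1 23.4]
5.975
```

View pics/m.png

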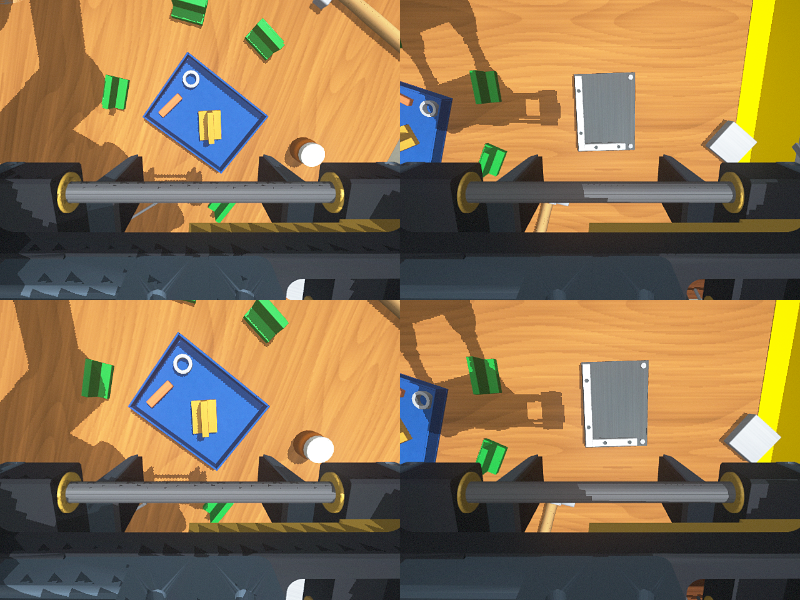

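b1 (top left) and b2 (bottom left) show the brass T in the blue tray, at about (340,205) in full-size b1 pixels, with the bushing and offcut nearer the left wall. The greens are outside the tray. j1 and j2 show the jig, with the long fence at image left (world −y) and the short fence at the bottom (world +x). Now I fit both.

```bash
cat > fit.py <<'E'
from h import *
for n in("b1","b2"):
    d=np.load(n+".npz"); m={k:d[k] for k in("K","k1","eye","orientation")}
    v,u=np.nonzero(d["D"]>0); P=pts("wrist",np.c_[u,v],d["D"][v,u],m)
    H=cv2.cvtColor(d["I"],cv2.COLOR_BGR2HSV)[v,u]
    k=(np.hypot(P[:,0]-525,P[:,1]+238)<55)&(H[:,0]>15)&(H[:,0]<35)&(H[:,1]>80)
    Q=P[k]; 
    for lo,hi in((50,66),(12,66)):
        q=Q[(Q[:,2]>lo)&(Q[:,2]<hi)]; print(n,lo,len(q),q.mean(0).round(1),rect(q))
for n in("j1","j2"):
    d=np.load(n+".npz"); m={k:d[k] for k in("K","k1","eye","orientation")}
    v,u=np.nonzero(d["D"]>0); P=pts("wrist",np.c_[u,v],d["D"][v,u],m)
    near=(abs(P[:,0]-462)<100)&(abs(P[:,1]-222)<75)
    F=P[near&(P[:,2]>17)&(P[:,2]<26)]
    L=F[(F[:,1]<185)&(F[:,0]<515)]; S=F[(F[:,0]>525)&(F[:,1]>190)]
    for nm,q,ax in(("L",L,0),("S",S,1)):
        c=np.polyfit(q[:,ax],q[:,1-ax],1); print(n,nm,len(q),q.mean(0).round(1),"slope",c[0].round(4),"extent",np.percentile(q[:,0],[1,99]).round(1),np.percentile(q[:,1],[1,99]).round(1),rect(q))
    pl=P[near&(P[:,2]>5)&(P[:,2]<26)]; print("plate",rect(pl), np.median(P[near&(P[:,2]<14)&(P[:,2]>5)][:,2]))
E
python3 fit.py
```

```text
b1 50 476 [ 522.4 -238.4   59.5] [ 522.696 -239.103   63.329   11.97    -1.196]
b1 12 1659 [ 522.  -238.    31.3] [ 522.753 -239.346   63.869   47.596   -1.194]
b2 50 616 [ 522.5 -238.4   59.5] [ 522.899 -239.33    63.856   11.961   -1.195]
b2 12 2099 [ 522.3 -238.1   31.4] [ 522.762 -239.363   63.902   47.617   -1.196]
j1 L 1042 [449.3 168.7  21.6] slope 0.029 extent [388.3 513.4] [160.7 176.9] [4.51520e+02 1.68626e+02 1.27265e+02 1.42800e+01 3.10000e-02]
j1 S 593 [538.3 229.   21.4] slope -0.0262 extent [530.9 546.2] [190.3 266.9] [538.652 229.135  78.341  14.679  -1.546]
plate [4.65947e+02 2.23775e+02 1.70417e+02 1.29764e+02 3.10000e-02] 9.531317747047922
j2 L 1244 [449.4 168.6  21.6] slope 0.0304 extent [389.4 513.4] [160.5 176.2] [4.51569e+02 1.68537e+02 1.26620e+02 1.41590e+01 3.10000e-02]
j2 S 686 [538.3 229.1  21.5] slope -0.0247 extent [531.2 545.8] [190.9 267. ] [538.615 229.037  76.729  14.36   -1.547]
plate [4.65774e+02 2.24135e+02 1.70214e+02 1.30458e+02 2.90000e-02] 9.510774464473116
```

```bash
python3 - <<'E'
from h import *
q=down(np.pi-1.196)
robot.grip(0.44)
robot.reach([522.8,-239.4,140],q)
print(readout.read_wrist_force())
robot.move_linear([522.8,-239.4,24],feed=80)
print(readout.read_eef_pos(),readout.read_wrist_force())
robot.grip(0.0,45)
print(readout.read_gripper_width(),readout.read_finger_force(),readout.read_wrist_force())
robot.move_linear([522.8,-239.4,200],feed=120)
robot.wait(.3)
print(readout.read_gripper_width(),readout.read_finger_force(),readout.read_wrist_force(),readout.read_wrist_torque(),readout.read_time())
robot.reach([485,216,150],down(np.pi+.03)); robot.wait(.2)
print(readout.read_joints(),readout.read_eef_pos(),readout.read_wrist_force())
I,D=viewer.grab_frame("scene"); cv2.imwrite("pics/s1.png",cv2.resize(I[60:260,230:430],(600,600)))
for r in finder.masks_of("bracket","scene")[:5]: 
    P=region_pts("scene",r["region"],D); print(r["score"],np.median(P,0),len(P))
print(readout.read_time())
E
```

```text
[-0.4786099   0.4574806  -0.52114606]
[ 523.05661068 -239.54007466   24.42468824] [-0.36007957 -0.09908573  0.29708412]
0.130350119491818 45.000534653663635 [-0.29632718  0.12935794  2.47938686]
0.13069986617644538 44.99881625175476 [-0.26408826 -0.24391073 -4.91042481] [ 0.04527675 -0.14395905 -0.0604786 ] 12.625
[ 3.05160804e-01  4.38759260e-01  1.65508989e+00 -8.75997921e-05
  1.04758644e+00 -1.29415595e+00] [485.41784962 215.36553797 150.05399159] [-0.39964306 -0.47775883 -4.41988667]
0.93 [505.25277767 205.78047582 143.49075454] 327
0.72 [419.5946848  -34.35757898  15.91142953] 543
0.65 [579.28204145 -43.11813021  13.89591883] 574
0.63 [ 312.44065597 -236.02891245   21.6900775 ] 635
0.57 [ 621.09621195 -406.59812182   21.02140436] 843
14.6083
```

View pics/s1.png

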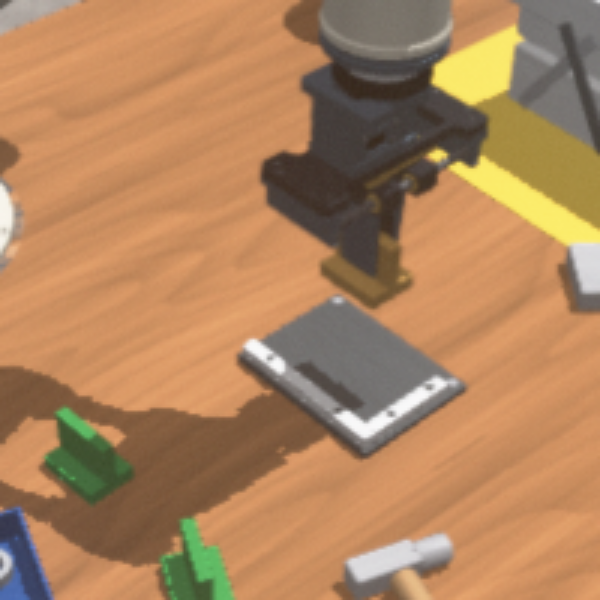

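The scene crop shows the bracket held level above the plate at about (368,270), with the fences at the lower edges. Next I lower it to a light touch and then slide it along the plate.

```bash
python3 - <<'E'
from h import *
f=lambda: np.array(readout.read_wrist_force())
robot.move_linear([492.4,208.8,60],feed=120)
robot.move_linear([492.4,208.8,31],feed=40); robot.wait(.2)
b=f(); print("base",b,readout.read_eef_pos())
z=31
while z>25.5:
    z-=.3; robot.move_linear([492.4,208.8,z],feed=10); d=f()-b
    if d[2]>2.5: break
robot.wait(.15)
print(z,f()-b,readout.read_eef_pos(),readout.read_wrist_torque(),readout.read_time())
np.save("base.npy",b)
E
```

```text
base [-0.36871148 -0.08290001 -4.81425634] [492.53269936 208.85217448  31.22060673]
27.999999999999993 [-0.76618695  0.16618111  3.92137297] [492.41410568 208.78686168  28.06363936] [ 0.07886974 -0.0363435   0.01917122] 19.2417
```

```bash
python3 - <<'E'
from h import *
b=np.load("base.npy"); f=lambda: np.array(readout.read_wrist_force())-b
ex=np.array([-.99955,-.03,0]);ey=np.array([.03,-.99955,0])
p=np.array([492.4,208.8,28.3])
robot.move_linear(p,feed=20)
p=p+6*ey-5*ex; robot.move_linear(p,feed=30); d=f(); print("near",d,readout.read_eef_pos(),readout.read_time())
def push(e,F,step,n):
    global p
    for i in range(n):
        d=f(); 
        if -d@e>F: break
        p=p+step*e; robot.move_linear(p,feed=8)
    print(i,"along ex,ey,z",np.round([-(d@ex),-(d@ey),d[2]],1),np.round(p,2),np.round(readout.read_eef_pos(),2),readout.read_time())
push(ey,6,.5,12); push(-ex,7,.5,14)
np.save("p.npy",p)
print(readout.read_wrist_torque())
E
```

```text
near [ 0.14608207 -0.12603061 -0.65393575] [497.7328819  202.73034702  28.26655508] 19.9
3 along ex,ey,z [-0.7  6.6 -0.5] [497.62 201.45  28.3 ] [497.64 201.85  28.34] 20.65
10 along ex,ey,z [-9.4  8.6  6.3] [502.62 201.6   28.3 ] [500.79 201.92  28.13] 23.15
[ 1.57646277  1.48372343 -0.12119923]
```

```bash
python3 - <<'E'
from h import *
b=np.load("base.npy")
robot.wait(.2)
print(np.array(readout.read_wrist_force())-b,readout.read_eef_pos(),readout.read_tool_rot(),readout.read_finger_force())
for c in("wrist","scene"):
    m=viewer.camera_model(c); I,D=viewer.grab_frame(c)
    np.savez(f"e_{c}.npz",I=I,D=D,**{k:np.array(v) for k,v in m.items()})
    v,u=np.nonzero(D>0); P=pts(c,np.c_[u,v],D[v,u],m); H=cv2.cvtColor(I,cv2.COLOR_BGR2HSV)[v,u]
    k=(abs(P[:,0]-500)<45)&(abs(P[:,1]-201)<35)&(P[:,2]<75)&(P[:,2]>5)&(H[:,0]>12)&(H[:,0]<35)&(H[:,1]>80)
    print(c,k.sum(),np.unique((P[k][:,2]//4*4),return_counts=True))
    if k.sum()>20:
        q=P[k]; print("all",rect(q)); 
        for lo,hi in((18,30),(55,70)):
            g=q[(q[:,2]>lo)&(q[:,2]<hi)]
            if len(g)>10: print(lo,rect(g),"plane",np.linalg.lstsq(np.c_[g[:,:2]-g[:,:2].mean(0),np.ones(len(g))],g[:,2],rcond=None)[0].round(3))
    if k.sum():
        a=max(int(np.median(u[k]))-60,0);t=max(int(np.median(v[k]))-60,0)
        cv2.imwrite(f"pics/e_{c}.png",cv2.resize(I[t:t+120,a:a+120],(400,400),interpolation=cv2.INTER_CUBIC))
a=[cv2.imread(f"pics/e_{c}.png") for c in("wrist","scene")]
cv2.imwrite("pics/e.png",np.hstack([cv2.resize(x,(400,400)) for x in a if x is not None]))
print(readout.read_time())
E
```

```text
[-7.95142456  6.869248    6.44728945] [500.81293188 201.90439929  28.16229098] [-1.52597942e-03 -1.48392210e-02  9.99888720e-01  1.25261330e-04] 45.00152349472046
wrist 6244 (array([ 8., 12., 16., 20., 24., 28., 32., 36., 40., 44., 48., 52., 56.,
       60., 64., 68.]), array([  14,  150,  112, 2043,  804,   52,   38,   54,   51,   49,   65,
         58,   66, 2013,  672,    3]))
all [4.95691e+02 2.02081e+02 5.51430e+01 4.95750e+01 3.00000e-02]
18 [480.496 200.727  47.792  24.502  -1.54 ] plane [2.8000e-02 1.0000e-03 2.3505e+01]
55 [4.95844e+02 1.97426e+02 5.51350e+01 1.95890e+01 3.90000e-02] plane [1.1000e-02 1.0000e-02 6.3394e+01]
scene 234 (array([16., 20., 24., 28., 32., 36., 40., 44., 48., 52., 56., 60., 64.,
       68.]), array([34, 82, 12, 10, 11, 12,  9,  7,  9,  7,  7, 27,  5,  2]))
all [508.969 190.264  73.57   42.554   0.651]
18 [508.969 190.264  73.57   42.554   0.651] plane [5.1000e-02 5.0000e-03 2.1768e+01]
55 [ 5.18387e+02  2.01722e+02  2.58760e+01  1.70800e+01 -1.27000e-01] plane [-0.125 -0.089 61.336]
23.45
```

View pics/e.png

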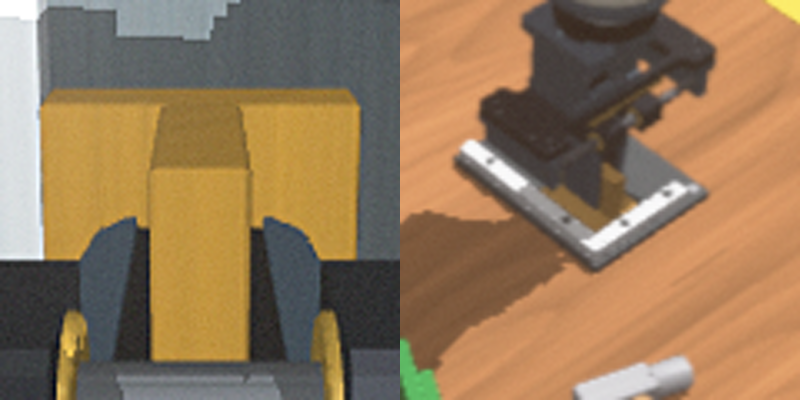

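The wrist crop (left) shows the foot lying against the long fence, its left edge at x≈42 along the pale fence. The scene crop (right) shows it tucked into the corner. I now press a little harder for margin over friction and recheck tilt and yaw.

```bash
python3 - <<'E'
from h import *
b=np.load("base.npy"); f=lambda: np.array(readout.read_wrist_force())-b
ex=np.array([-.99955,-.03,0]);ey=np.array([.03,-.99955,0]); p=np.load("p.npy")
robot.grip(0.0,60)
def push(e,F,step,n):
    global p
    for i in range(n):
        d=f()
        if -d@e>F: break
        p=p+step*e; robot.move_linear(p,feed=8)
    print(i,np.round([-(d@ex),-(d@ey),d[2]],1),np.round(p,2),np.round(readout.read_eef_pos(),2))
push(ey,12,.4,8); push(-ex,13,.4,8); push(ey,11,.4,4)
robot.wait(.4); print(f(),readout.read_eef_pos(),readout.read_tool_rot(),readout.read_finger_force(),readout.read_dq())
def plane(P):
    for _ in range(6):
        c=P.mean(0); A=np.c_[P[:,:2]-c[:2],np.ones(len(P))]; s=np.linalg.lstsq(A,P[:,2],rcond=None)[0]; r=P[:,2]-A@s
        P=P[abs(r)<max(2*np.median(abs(r)),.8)]
    return s.round(4),len(P),rect(P)
def chk(I,D,m):
    v,u=np.nonzero(D>0); P=pts("wrist",np.c_[u,v],D[v,u],m); H=cv2.cvtColor(I,cv2.COLOR_BGR2HSV)[v,u]
    n=(abs(P[:,0]-500)<55)&(abs(P[:,1]-201)<45); k=n&(H[:,0]>12)&(H[:,0]<35)&(H[:,1]>80)
    for lo,hi in((20,28),(60,67)): print(lo,*plane(P[k&(P[:,2]>lo)&(P[:,2]<hi)]))
    g=(abs(P[:,0]-430)<40)&(abs(P[:,1]-225)<35)&(P[:,2]>4)&(P[:,2]<15); print("plate",*plane(P[g]))
d=np.load("e_wrist.npz"); chk(d["I"],d["D"],{k:d[k] for k in("K","k1","eye","orientation")})
m=viewer.camera_model("wrist"); I,D=viewer.grab_frame("wrist"); chk(I,D,m)
print(readout.read_time())
E
```

```text
2 [-9.6 15.8  3.8] [502.64 200.8   28.3 ] [500.82 201.86  28.17]
2 [-14.3  16.    9.3] [503.44 200.83  28.3 ] [500.83 201.84  28.17]
0 [-14.3  16.    9.3] [503.44 200.83  28.3 ] [500.83 201.84  28.17]
[-15.76838334  15.94770892  10.07771518] [500.82858543 201.82687864  28.18336512] [-2.09477401e-03 -1.47223039e-02  9.99889266e-01  5.66243647e-04] 60.0056254863739 [ 0.00014135  0.00217493 -0.00050089 -0.00035765  0.00101339  0.0006343 ]
20 [-4.8000e-03  1.0000e-04  2.3605e+01] 2134 [480.523 200.775  47.698  24.141  -1.541]
60 [-3.00000e-03  5.20000e-03  6.35637e+01] 2110 [4.95507e+02 2.01179e+02 5.47390e+01 1.17780e+01 3.50000e-02]
plate [ 8.0000e-04 -7.0000e-04  9.4854e+00] 17243 [429.992 224.999  79.98   69.993  -0.   ]
20 [1.30000e-03 2.00000e-03 2.36931e+01] 2182 [480.729 200.69   47.63   24.429  -1.542]
60 [-1.90000e-03  1.10000e-03  6.36001e+01] 2116 [4.95667e+02 2.01094e+02 5.44730e+01 1.17510e+01 3.50000e-02]
plate [ 4.0000e-04 -1.3000e-03  9.4785e+00] 17183 [429.996 225.     79.991  69.992   0.   ]
25.1167
```

```bash
python3 -c "
from cell import robot
print(robot.sign_off())"
```

```text
the job is handed in; nothing more can be done
None
```

I handed the job in at about 25 s with the brass bracket in the jig corner, foot down and still gripped at 60 N. It is pressed with about 16 N towards each fence, with no measurable tilt and yaw within 0.01 rad of the fences. The verdict was not shown.

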